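# Pop the fuse hatch of the kiln's supply box

### The arm

A 7-joint arm with a two-finger parallel gripper is mounted at the origin on the work surface. World frame = base frame: x ahead of the robot, y to its left, z up, the work surface at z = 0. Lengths are in m, angles in rad, forces in N, time in s.
With the tool pointing down it reaches from about 0.425 to 0.875 m from the base axis. Payload 9.9 kg.
Tool frame: the origin (TCP) lies at the very end of the fingers, on their centre line; the grasp point (between the pads) lies bot.pinch_z behind it (bot.pinch_z is the distance from the TCP to the grasp point, in m); z points along the fingers, y is the line along which they close (so a half turn about z gives the same grasp; the last joint's range is limited). The gripper opens to 85 mm and grips with 20 to 120 N. Pads are 22 mm wide; open, the fingers measure 114 mm over their backs; the gripper's body (76 mm by 85 mm) begins 54 mm behind the grasp point. The pads swing forward as they close: fully open they stand 13 mm farther back than shut.
Start: joints at [1.053, 0.576, 0.025, 1.437, -0.015, 1.129, -0.057], TCP at [0.284, -0.612, 0.231] pointing down, gripper open.
Joint ranges: [-2.76, 2.76], [-0.34, 2.15], [-1.52, 1.57], [0.19, 2.46], [-1.09, 4.23], [0.17, 1.99], [-2.82, 2.82]. Speed limits (rad/s): [2.22, 2.22, 3.01, 3.01, 3.14, 3.14, 3.14].

### API

Orientations are given as a unit quaternion [x, y, z, w].
In Python, from workcell import bot, cams gives the robot as it stands. The module is installed in compiled form; this text tells all that it offers.
- The arm moves only by the tool send_rows, never from a script. Its argument "moves" is text: rows parted by semicolons, each of 7 numbers parted by spaces: the shift along the world's x, y, z in mm, then the turn, a rotation vector about the world's x, y, z in rad, then the finger opening in mm, from 0 to 85.4. A call has exactly 10 rows; each row is the pose to reach, as a shift and turn from the pose commanded when the call began; what a row does not reach only later rows make up. A row lasts 1/8 s, in which the tool goes at most 62.5 mm and 10.7 degrees, less where a joint would pass 70% of its speed; a pose out of reach is approached as far as the arm can. A call with a gripper value outside its range is refused whole. The fingers move at their own pace and stop on an object; "newtons" is the grip in N (left out, the last holds). Time passes only in rows, so rows that repeat a pose let the fingers close, or fill a call up. It gives the time, the measured TCP pose, the force, the opening and the grip force at its end, in the units of the state.
- bot.read_state(): the state, without advancing time (a new reading comes with each control period).
- cams.snapshot(name): name is "side" or "top" or "wrist"; returns (picture, depth): 420x560x3 uint8, red, green, blue; 420x560 float32, m along the optical axis (not along the pixel's ray), 0 where there is no reading.
- cams.get_calibration(name): a dict with "K" (3x3 intrinsics, pixels), "rvec" (rotation vector, rad) and "tvec" (3), from world to camera coordinates, as OpenCV has them. Camera axes: x right, y down, z forward; pixel columns grow to the right and rows downward; lengths in m; the calibration is good to about 2 mm. A picture is of the moment at which its call begins: read the wrist's pose just before it. get_calibration takes no time and is no camera call; for the wrist camera it gives the pose at the moment of the call.
- bot.sign_off(): hands the job in; it is judged then, once.
The state is a dict: "time_s": time; "joints": joint angles; "qvel": joint speeds; "joint_efforts": joint torques, N m; "eef_pos": TCP position; "ee_rot": TCP orientation; "wrist_force": force on the tool from outside, world axes, zero at the start; "torque": the same for the moment, N m; "finger_gap": opening from 0.0 (shut) to 1.0 (fully open); "grasp_force": force on a finger pad.
Only numpy, scipy, OpenCV 4.12 (cv2) and the standard library are available. Lean on these libraries where they do the work, as an engineer would, in place of code of your own. Each camera call takes 0.05 s, during which the arm holds its last target. There are 200 camera calls.

### The job

The potter wants to see the fuses in the kiln's supply box. With the fingertips, press the ribbed end of the fuse box's hinged hatch down once, all the way until its push-push latch lets go, then take the hand away so that the hatch springs up by itself, and watch for two seconds that it stays standing open. Do not push it shut again or bend it open any wider, and leave the stop button, the jar, the cup and the brush alone.

Things in the scene. Friction and masses are not known exactly. Their poses are not given: they have to be found in the camera images.
- fuse_box: fixed grey box, 150 mm long (x), 130 wide, 85 high; origin under its centre. Out of its deck stands the hatch, a flat light-grey plastic cap, 100 mm long (x), 88 wide, upper face 13 mm above the deck, 98 above the bench; hinged at the +x end, free at the -x end.
- relay_box: fixed neighbour of the fuse box with the same size, frame and cap, but the cap is screwed down at four corners, has no ribs and does not move. The two boxes change places between starts.
- press_spot (a point): the place to press: centre of the ribbed thumb spot on the hatch's upper face (five thin dark ribs, 40 mm wide), 20 mm in from the free end, midway across the width. Axes when shut: x from the free end to the hinge, z up out of the face; point and axes move with the hatch.
- hatch_hinge (a point): middle of the hatch's hinge line, at the end of the hatch away from the ribs, 80 mm from press_spot and 4 mm below the upper face. Two steel hinge barrels are seen there.
- hatch (a joint): hatch angle, rad: 0 to 0.01 shut and latched; pressed, negative (latch lets go near -0.07, solid stop at -0.088, 7 mm down at press_spot; takes 3 to 5 N there). Let go after a full press it springs up, following the finger, and stands at about 0.75, free end 68 mm up. Too light a press leaves it latched; pushed down again it latches again.
- latch_pin (a joint): sideways position, m, of the small steel pin of the latch, hidden under the hatch: about 0 while latched, +0.004 to +0.007 as a press lets it go, -0.002 to -0.006 with the hatch standing open, below -0.0075 only when the opened hatch is pushed back down.
- stop (a joint): travel, m, of the round grey stop button (40 mm across, 22 mm high, on the bench beyond the boxes): 0 untouched, 0.006 fully pressed. Leave it alone.
- jar_mid (a point): centre of a white glaze jar, 64 mm across, 85 mm high, standing on the bench beyond the boxes on the left. Leave it alone.
- cup_mid (a point): centre of a terracotta cup, 76 mm across, 80 mm high, standing beyond the boxes on the right. Leave it alone.
- glaze_brush_grip (a point): point on the handle of a brush lying flat on the bench between the robot and the boxes, roughly crosswise, about 15 mm thick. Leave it alone.
Not all that is in view belongs to the job. Leave any purple look-alike of the fuse_box alone. Of the things that look like the part that bears stop, the larger one is meant.

How it is judged:
By the outcome, as a careful person would: the job done as asked, in the order asked, and still so for the second after the job is handed in, with the robot touching nothing.
It also fails if it takes over 32 s, if anything falls off the work surface, if the arm or the gripper's body presses on something with over 40 N, if the wrist force passes 120 N, or if a joint passes its speed limit or range.

## Working session

There is one attempt and no reset: what is moved stays moved. The work goes in short steps, Python scripts to look and compute and a tool call to move; the robot and the scene stay as the last step left them, time stands still between calls to the robot, and variables do not carry over. Pictures are saved under pics/ and viewed, at most 10 in all, crops included, and the job is handed in when it is done.

Besides the shell and the picture viewer there is one more tool, called after "Emit:" as a command line: name --argument value ..., lists and objects as JSON in quotes. send_rows: Moves the arm, as the interface text tells. Its arguments: {"type":"object","properties":{"moves":{"type":"string"},"newtons":{"type":"number"}},"required":["moves"]}

```bash
mkdir -p pics; cat > h.py <<'E'
import numpy as np, cv2
from workcell import bot, cams
def cal(n):
    c=cams.get_calibration(n);R,_=cv2.Rodrigues(np.array(c["rvec"],float));return np.array(c["K"]),R,np.array(c["tvec"],float).ravel()
def cloud(d,c):
    K,R,t=c;v,u=np.mgrid[:d.shape[0],:d.shape[1]]
    p=np.stack([(u-K[0,2])/K[0,0]*d,(v-K[1,2])/K[1,1]*d,d],-1)
    return (p-t)@R
def ray(u,v,z,c):
    K,R,t=c;r=R.T@np.array([(u-K[0,2])/K[0,0],(v-K[1,2])/K[1,1],1]);o=-R.T@t
    return o+r*(z-o[2])/r[2]
E
python3 - <<'E'
from h import *
s=bot.read_state();print(s["time_s"],s["eef_pos"],s["ee_rot"],bot.pinch_z)
for n in("top","side"):
    c=cal(n);p,d=cams.snapshot(n);np.savez(n+".npz",p=p,d=d);cv2.imwrite(f"pics/{n}0.png",p[...,::-1]);print(n,-c[1].T@c[2],c[1][2])
E
```

```text
0.0 [ 0.28353783 -0.61202703  0.23042856] [ 9.76562354e-01  2.15232984e-01 -2.25975897e-04 -8.25172292e-04] 0.0187
top [ 0.44776103 -0.00214746  1.00373894] [ 0.11035693  0.01147201 -0.99382581]
side [0.36041198 0.74561881 1.0163527 ] [ 0.15539634 -0.62353096 -0.76619914]
```

View pics/top0.png

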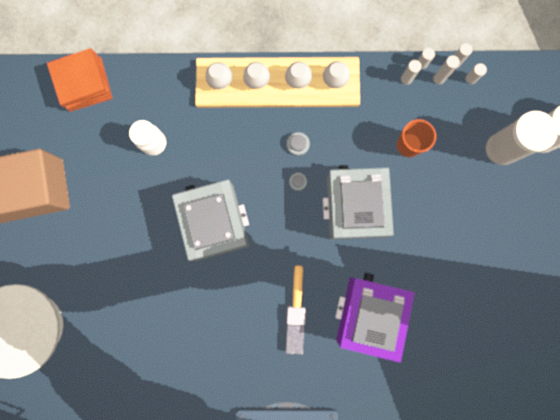

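View pics/side0.png

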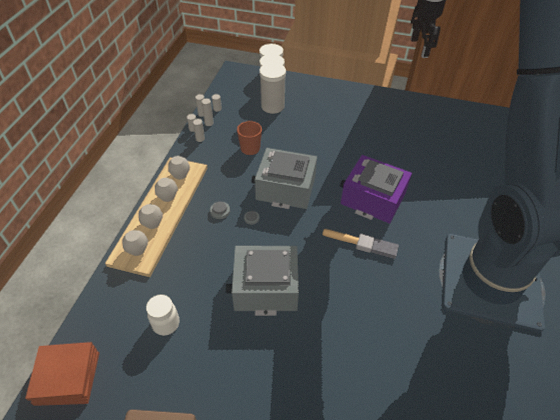

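The top view shows the fuse box at about (361,203). Its ribs are near (363,217) at the robot-side end, and the hinge barrels are near (345,178) and (376,178). The relay box is at (209,220) and the purple look-alike at (377,320). Next I measure the hatch from the depth and the ribs.

```bash
python3 - <<'E'
from h import *
f=np.load("top.npz");p,d=f["p"],f["d"];c=cal("top");P=cloud(d,c)
m=np.zeros(d.shape,bool);m[165:240,325:397]=1
g=cv2.cvtColor(p,cv2.COLOR_RGB2GRAY)
for lo,hi in((.08,.0905),(.0925,.104)):
    k=m&(P[...,2]>lo)&(P[...,2]<hi);q=P[k]
    r=cv2.minAreaRect((q[:,:2]*1000).astype(np.float32));print(k.sum(),np.median(q[:,2]),r)
    if lo>.09: v,u=np.where(k);print(u.min(),u.max(),v.min(),v.max())
# ribs: dark pixels on cap
k&=cv2.erode(k.astype(np.uint8),np.ones((5,5)))>0
print("median grey",np.median(g[k]))
rb=k&(g<np.median(g[k])-15);n,l,st,ce=cv2.connectedComponentsWithStats(rb.astype(np.uint8))
for i in range(1,n):
    if st[i,4]>5: print(st[i],ce[i],ray(*ce[i],.098,c))
cv2.imwrite("pics/crop.png",cv2.resize(p[160:245,320:400,::-1],None,fx=7,fy=7,interpolation=cv2.INTER_CUBIC))
E
```

```text
1935 0.08410045240237167 ((578.518798828125, -167.39276123046875), (150.53109741210938, 131.02073669433594), 2.1160786151885986)
1925 0.09759690485389767 ((579.720458984375, -167.02699279785156), (113.55714416503906, 88.64335632324219), 1.476500391960144)
341 384 176 227
median grey 178.0
[354 211  20  13 189] [363.02645503 217.66137566] [ 0.54264085 -0.16791285  0.098     ]
```

View pics/crop.png

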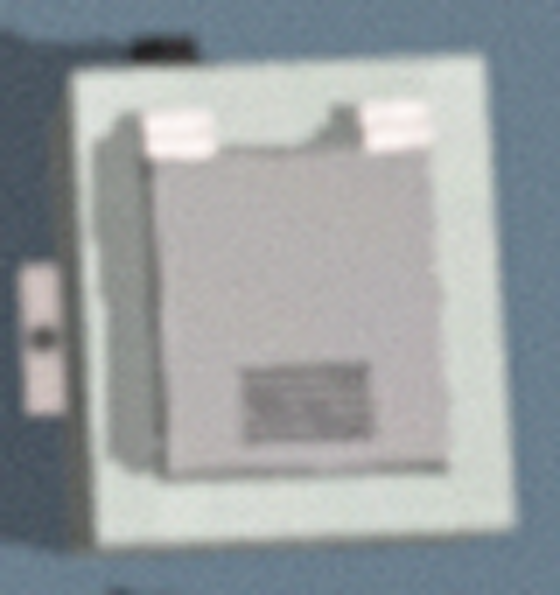

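The ribs are at (0.543, -0.168) and z 0.098. That fits the box, which measures 150x131 mm with its top at 0.084 and the free end at about x 0.523. I'll shut the fingers and move above the ribs.

Emit:
send_rows --moves "20 34 0 0 0 -0.04 0; 50 86 0 0 0 -0.09 0; 80 137 0 0 0 -0.14 0; 110 188 0 0 0 -0.2 0; 140 240 0 0 0 -0.25 0; 170 291 0 0 0 -0.3 0; 200 342 0 0 0 -0.35 0; 230 394 0 0 0 -0.4 0; 250 428 0 0 0 -0.43 0; 259 444 0 0 0 -0.43 0" --newtons 40

```text
time_s: 1.35
eef_pos: [0.5436, -0.1659, 0.2309]
ee_rot: [1.0, 0.004, -0.0, -0.0]
wrist_force: [0.6, -0.7, 0.3]
finger_gap: 0.002
grasp_force: 0.0
```

Emit:
send_rows --moves "0 -2 -20 0 0 0 0; 0 -2 -40 0 0 0 0; 0 -2 -60 0 0 0 0; 0 -2 -80 0 0 0 0; 0 -2 -95 0 0 0 0; 0 -2 -105 0 0 0 0; 0 -2 -112 0 0 0 0; 0 -2 -115 0 0 0 0; 0 -2 -115 0 0 0 0; 0 -2 -115 0 0 0 0"

```text
time_s: 2.6
eef_pos: [0.543, -0.1705, 0.1167]
ee_rot: [1.0, 0.002, 0.0, 0.0]
wrist_force: [-0.2, -0.1, -0.3]
finger_gap: 0.002
grasp_force: 0.0
```

```bash
python3 - <<'E'
from h import *
a=[]
for n in("side","wrist"):
    p,d=cams.snapshot(n); a.append(cv2.resize(p[120:240,220:360],(560,480)) if n=="side" else p)
cv2.imwrite("pics/near.png",cv2.resize(a[0],(400,343))[...,::-1]);
im=np.hstack([cv2.resize(a[0],(400,343)),cv2.resize(a[1],(400,300)) if 0 else cv2.resize(a[1],(400,343))]);cv2.imwrite("pics/near.png",im[...,::-1])
s=bot.read_state();print(s["eef_pos"],s["wrist_force"])
E
```

```text
[ 0.54292583 -0.17050338  0.11665181] [ 0.591339   -0.12636208  0.07027125]
```

View pics/near.png

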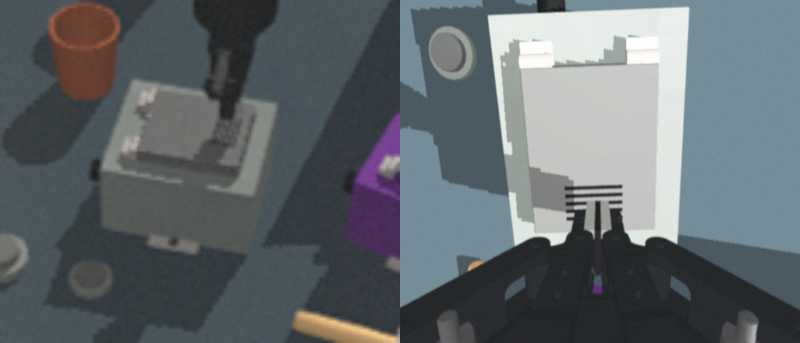

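The fingertips are centred over the ribs: in the wrist half, the tip is at about (597,205) and the ribs at (594,200). Now I press slowly to about 6 mm deep, watching the force.

Emit:
send_rows --moves "0 1 -6 0 0 0 0; 0 1 -12 0 0 0 0; 0 1 -16 0 0 0 0; 0 1 -18 0 0 0 0; 0 1 -20 0 0 0 0; 0 1 -21 0 0 0 0; 0 1 -22 0 0 0 0; 0 1 -23 0 0 0 0; 0 1 -24 0 0 0 0; 0 1 -24 0 0 0 0"

```text
time_s: 3.95
eef_pos: [0.5425, -0.1695, 0.0922]
ee_rot: [1.0, 0.002, -0.0, -0.0]
wrist_force: [-3.4, -0.0, 4.2]
finger_gap: 0.004
grasp_force: 2.1
```

Emit:
send_rows --moves "0 0 -0.5 0 0 0 0; 0 0 -1 0 0 0 0; 0 0 -1.5 0 0 0 0; 0 0 -2 0 0 0 0; 0 0 -2 0 0 0 0; 0 0 -2 0 0 0 0; 0 0 -2 0 0 0 0; 0 0 -2 0 0 0 0; 0 0 -2 0 0 0 0; 0 0 -2 0 0 0 0"

```text
time_s: 5.2
eef_pos: [0.5426, -0.1695, 0.0912]
ee_rot: [1.0, 0.002, 0.0, 0.0]
wrist_force: [-6.7, 0.9, 15.2]
finger_gap: 0.003
grasp_force: 8.1
```

The force rose from 4 to 15 N over the last millimetre, so the hatch is on its solid stop. Now I take the hand away, up and back toward the robot.

Emit:
send_rows --moves "0 0 15 0 0 0 0; -5 0 50 0 0 0 0; -20 0 100 0 0 0 0; -40 0 145 0 0 0 0; -60 0 170 0 0 0 0; -80 0 180 0 0 0 0; -80 0 180 0 0 0 0; -80 0 180 0 0 0 0; -80 0 180 0 0 0 0; -80 0 180 0 0 0 0"

```text
time_s: 6.45
eef_pos: [0.4631, -0.1694, 0.2697]
ee_rot: [1.0, 0.002, -0.0, -0.0]
wrist_force: [0.6, -0.4, 0.6]
finger_gap: 0.003
grasp_force: 0.0
```

```bash
cat > chk.py <<'E'
from h import *
import sys
a=[]
c=cal("side");p,d=cams.snapshot("side");P=cloud(d,c)
k=(abs(P[...,0]-.57)<.07)&(abs(P[...,1]+.168)<.06)&(P[...,2]>.105)&(P[...,2]<.19)
q=P[k];print(k.sum());
if k.sum()>20: print(np.percentile(q,[2,50,98],axis=0).round(3), "angle",np.arctan(-np.polyfit(q[:,0],q[:,2],1)[0]))
w,_=cams.snapshot("wrist")
cv2.imwrite(sys.argv[1],np.hstack([cv2.resize(p[100:280,180:420],(400,300)),cv2.resize(w,(400,300))])[...,::-1])
s=bot.read_state();print(s["time_s"],s["eef_pos"],s["wrist_force"])
E
python3 chk.py pics/open1.png
```

```text
651
[[ 0.543 -0.206  0.107]
 [ 0.573 -0.152  0.141]
 [ 0.613 -0.119  0.166]] angle 0.6566539633157732
6.55 [ 0.46288678 -0.1694304   0.26991831] [-0.5742546   1.06738354 -0.80645306]
```

View pics/open1.png

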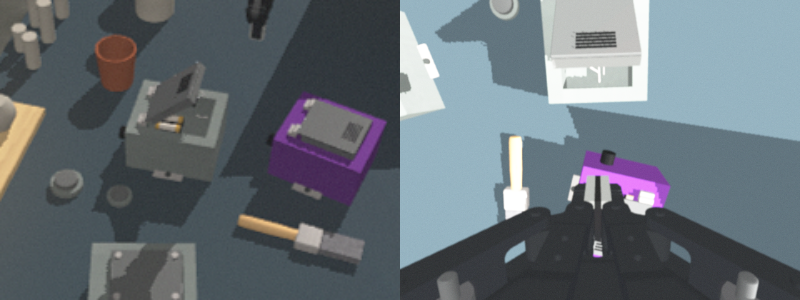

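The hatch stands open, with its free end at about z 0.166, at (185,85) in the side half. The fuses show, the hand is clear and nothing else has moved. Now I hold still for more than two seconds and check again.

Emit:
send_rows --moves "0 0 0 0 0 0 0; 0 0 0 0 0 0 0; 0 0 0 0 0 0 0; 0 0 0 0 0 0 0; 0 0 0 0 0 0 0; 0 0 0 0 0 0 0; 0 0 0 0 0 0 0; 0 0 0 0 0 0 0; 0 0 0 0 0 0 0; 0 0 0 0 0 0 0"

```text
time_s: 7.8
eef_pos: [0.4627, -0.1695, 0.2703]
ee_rot: [1.0, 0.002, 0.0, -0.0]
wrist_force: [-0.6, -0.7, 0.2]
finger_gap: -0.001
grasp_force: 0.0
```

Emit:
send_rows --moves "0 0 0 0 0 0 0; 0 0 0 0 0 0 0; 0 0 0 0 0 0 0; 0 0 0 0 0 0 0; 0 0 0 0 0 0 0; 0 0 0 0 0 0 0; 0 0 0 0 0 0 0; 0 0 0 0 0 0 0; 0 0 0 0 0 0 0; 0 0 0 0 0 0 0"

```text
time_s: 9.05
eef_pos: [0.4627, -0.1695, 0.2703]
ee_rot: [1.0, 0.002, 0.0, -0.0]
wrist_force: [-0.6, -0.3, 0.7]
finger_gap: -0.001
grasp_force: 0.0
```

```bash
python3 chk.py pics/open2.png
```

```text
647
[[ 0.542 -0.207  0.107]
 [ 0.574 -0.153  0.141]
 [ 0.613 -0.119  0.165]] angle 0.656640519548512
9.15 [ 0.4627129  -0.16948767  0.27029706] [-0.55260706 -0.08051553 -0.71814163]
```

```bash
python3 -c "from workcell import bot;print(bot.sign_off())"
```

```text
the job is handed in; nothing more can be done
None
```

The fuse box hatch was pressed once to its stop and sprang open by itself; it was still standing open over two seconds later with the hand clear, and the job is handed in.

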